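# Pass the tile rack through the gated chute

### The arm

A 6-joint arm with a two-finger parallel gripper is mounted at the origin on the work surface; the furniture and walls round the work are solid. World frame = base frame: x ahead of the robot, y to its left, z up, the work surface at z = 0. Lengths are in m, angles in rad, forces in N, time in s.
With the tool pointing down it reaches from about 0.35 to 0.775 m from the base axis. Payload 7.3 kg.
Tool frame: the origin (TCP) lies midway between the tips of the shut fingers; the grasp point (between the pads) lies 19 mm behind it (robot.grip_depth is the z of the grasp point in the tool frame, in m); z points along the fingers, y is the line along which they close (so a half turn about z gives the same grasp; the last joint's range is limited). The gripper opens to 92 mm and grips with 3 to 60 N. Pads are 19 mm wide; open, the fingers measure 130 mm over their backs; the gripper's body (75 mm by 190 mm) begins 47 mm behind the grasp point.
Start: joints at [0.991, 0.342, 1.524, -0, 1.275, -0.146], TCP at [0.221, 0.476, 0.227] pointing down, gripper open.
Joint ranges: [-2.53, 2.53], [-0.77, 2.02], [0.04, 2.7], [-1, 4.14], [0.28, 2.66], [-3.11, 3.11]. Speed limits (rad/s): [2.57, 2.57, 3.14, 3.14, 3.14, 3.14].

### API

Orientations are given as [roll, pitch, yaw] about the fixed x, y, z axes, in that order (R = Rz(yaw) Ry(pitch) Rx(roll)).
In Python, from cell import robot, viewer gives the robot as it stands.
- The arm moves only by the tool step_arm, never from a script. Its argument "increments" is a list of rows, each an object with "delta_pos": the shift along the tool's x, y, z in cm, a list of three; "dr": the turn, a rotation vector about the tool's x, y, z in degrees, a list of three; "fingers": the closure, from -1 (fully open) to 1 (shut), so that 0 is half open. In form: [{"delta_pos": [tx, ty, tz], "dr": [wx, wy, wz], "fingers": fingers}, ...]. A call has exactly 5 rows; each row is the pose to reach, as a shift and turn from the pose commanded when the call began, along the tool's axes at that moment; what a row does not reach only later rows make up. A row lasts 1/8 s, in which the tool goes at most 62.5 mm and 10.7 degrees, less where a joint would pass 70% of its speed; a pose out of reach is approached as far as the arm can. A call with a gripper value outside its range is refused whole. The fingers move at their own pace and stop on an object; "newtons" is the grip in N (left out, the last holds). Time passes only in rows, so rows that repeat a pose let the fingers close, or fill a call up. It gives the time, the measured TCP pose, the force, the opening and the grip force at its end, in the units of the state.
- robot.observe(): the state, without advancing time (a new reading comes with each control period).
- viewer.read_camera(name): name is "side" or "top" or "wrist"; returns the picture (480x640x3 uint8, red, green, blue); there is no depth.
- viewer.camera_params(name): a dict with "K" (3x3 intrinsics, pixels), "T" (4x4, takes a point from camera to world coordinates). Camera axes: x right, y down, z forward; pixel columns grow to the right and rows downward; lengths in m; the calibration is good to about 2 mm. A picture is of the moment at which its call begins: read the wrist's pose just before it. camera_params takes no time and is no camera call; for the wrist camera it gives the pose at the moment of the call.
- robot.hand_in(): hands the job in; it is judged then, once.
The state is a dict: "time": time; "qpos": joint angles; "qvel": joint speeds; "joint_efforts": joint torques, N m; "tool_pos": TCP position; "tool_rot": TCP orientation; "contact_force": force on the tool from outside, world axes, zero at the start; "torque": the same for the moment, N m; "opening": finger opening in m; "grip_force": force on a finger pad.
Only numpy, scipy, OpenCV 4.12 (cv2) and the standard library are available. Lean on these libraries where they do the work, as an engineer would, in place of code of your own. Each camera call takes 0.05 s, during which the arm holds its last target. There are 200 camera calls.

### The job

Press the yellow bar down with one fingertip to hold the red gate open and, while it stays held, push the wooden rack of glaze test tiles along the chute past the gate with the other finger until it sits fully home against the end stop. Then let the bar go so that the gate shuts behind the rack. Push only: do not pick the rack up, do not let it touch the gate, and leave the two small jars and the red rubber rib where they are.

Things in the scene. Friction and masses are not known exactly. Their poses are not given: they have to be found in the camera images.
- chute: Fixed straight chute, open at the top and upstream end. Origin: table level, mid-channel, in the gate plane. +x = way the rack travels, +y = side of the yellow bar, z up. Channel: floor top z 4 mm, 50 mm wide (y -25 to 25), from x -245 to 112 mm; side walls 5 mm thick, top z 30 mm. Plywood base 4 mm thick reaches y 89 mm under the bar. Push the rack along +x.
- chute_stop (a point): Centre of the rubber face of the end stop, at chute x 112, y 0, z 22 mm; the stop is 38 mm high.
- gate_hinge (a point): Point on the hinge shaft (8 mm thick) in the gate plane, at chute y 43, z 36 mm; the shaft runs parallel to the chute. Its two bearing posts, top z 47 mm, stand at chute x -239 and 67 mm.
- gate_turn (a joint): Hinge of gate and press bar (one rigid part), rad: 0 = shut, panel across the channel; 1.4 = open stop. Above 0.8 the panel clears the rack; at 1.2 it overhangs the channel edge by 5 mm at most, so a finger on the channel's centre line passes. A light spring shuts it when let go; holding it open takes about 2 to 6 N down on the bar. Pushing along the chute cannot open it.
- press_bar (a point): Yellow round bar, 12 mm thick, parallel to the chute, from chute x -235 to 63 mm, carried at its two ends only, so a fingertip can slide along its top while holding it down. This point: on its centre line, in the gate plane. At joint value q the centre line is at chute y = 43 + 32 cos(0.663 - q), z = 36 + 32 sin(0.663 - q) mm (shut: y 68, z 56; q 1.2: y 70, z 20). Pressed down it opens the gate.
- gate: The swinging gate (with the yellow bar). Its red and white panel, 6 mm thick along the chute, swings across the chute. Shut, it lies over the channel from chute y 35 to -9 mm, z 32 to 50 mm, and blocks the rack; open, it stands up beside the channel, top at most 95 mm above the table. Origin: on the hinge shaft, in the gate plane.
- rack: Loose wooden rack with five coloured glaze test tiles fixed in it, 80 mm along the chute (its x), 46 mm wide, 42 mm high, about 0.4 kg; starts in the chute upstream of the gate. Origin: centre of its underside. Flat end boards, 44 mm wide, 42 mm high, at x -40 (push here) and +40 mm. Home = front board against the end stop: origin at chute x 72 mm.
- jar_small: Loose small jar with white lid, 52 mm across, 82 mm high, beside the chute; origin at the centre of its underside. To be left alone.
- jar_teal: Loose small whitish jar with white lid, 64 mm across, 87 mm high, beside the chute; origin at the centre of its underside. To be left alone.
- rubber_rib: Loose red kidney-shaped rubber rib lying flat, 45x96x9 mm, on the bar's side of the chute; origin at the centre of its underside. To be left alone.

How it is judged:
By the outcome, as a careful person would: the job done as asked, in the order asked, and still so for the second after the job is handed in, with the robot touching nothing.
It also fails if it takes over 40 s, if anything falls off the work surface, if the arm or the gripper's body presses on something with over 40 N, if the wrist force passes 120 N, or if a joint passes its speed limit or range.

## Working session

There is one attempt and no reset: what is moved stays moved. The work goes in short steps, Python scripts to look and compute and a tool call to move; the robot and the scene stay as the last step left them, time stands still between calls to the robot, and variables do not carry over. Pictures are saved under pics/ and viewed, at most 12 in all, crops included, and the job is handed in when it is done.

Besides the shell and the picture viewer there is one more tool, called after ">>>" as name(argument=value, ...), one argument or row to a line, values as JSON. step_arm: Moves the arm, as the interface text tells. Its arguments: {"type":"object","properties":{"increments":{"type":"array"},"newtons":{"type":"number"}},"required":["increments"]}

```bash
mkdir -p pics
python3 - <<'E'
from cell import robot, viewer
import cv2
s=robot.observe();print(s)
for n in("top","side"):
    cv2.imwrite(f"pics/{n}0.png",viewer.read_camera(n)[:,:,::-1]);p=viewer.camera_params(n);print(n,p["K"],p["T"])
E
```

```text
{'time': 0.0, 'qpos': array([ 9.91063219e-01,  3.42702973e-01,  1.52503308e+00, -2.27366382e-05,
        1.27541104e+00, -1.45983311e-01]), 'qvel': array([ 2.95078230e-04, -1.04436321e-03,  6.99888450e-04, -5.93582470e-04,
       -4.12668122e-05,  1.03588296e-03]), 'joint_efforts': array([ 5.24770712e-04, -4.31241453e+01, -2.44216758e+01,  7.18942937e-02,
        5.60197723e-02, -1.19463689e-04]), 'tool_pos': array([0.22039067, 0.47603789, 0.22604962]), 'tool_rot': array([-3.14005159e+00, -2.04605778e-04,  2.70784934e+00]), 'contact_force': array([-0.15082568,  0.67302102,  1.22083849]), 'torque': array([-0.02225648,  0.01283796, -0.04688748]), 'grip_force': 0.0, 'opening': 0.09197732945790736}
top [[578.45059159   0.         332.23281951]
 [  0.         578.45059159 245.67294178]
 [  0.           0.           1.        ]] [[ 0.0251692  -0.98007726  0.19701543  0.41923284]
 [-0.9996733  -0.02379782  0.00932554  0.0334526 ]
 [-0.00445122 -0.19718578 -0.98035603  0.90452377]
 [ 0.          0.          0.          1.        ]]
side [[567.28150447   0.         313.34981202]
 [  0.         567.28150447 236.27333174]
 [  0.           0.           1.        ]] [[ 0.93389001 -0.19406586  0.30031297  0.2748771 ]
 [-0.35751545 -0.5201226   0.77566435 -0.80520769]
 [ 0.00566959 -0.83175172 -0.55511885  0.64200396]
 [ 0.          0.          0.          1.        ]]
```

View pics/top0.png

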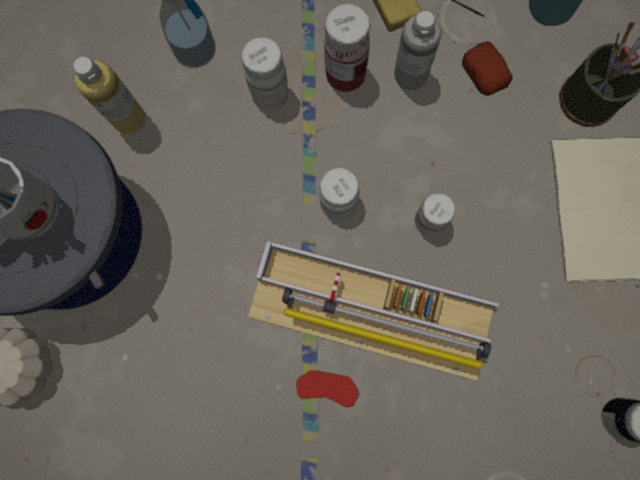

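View pics/side0.png

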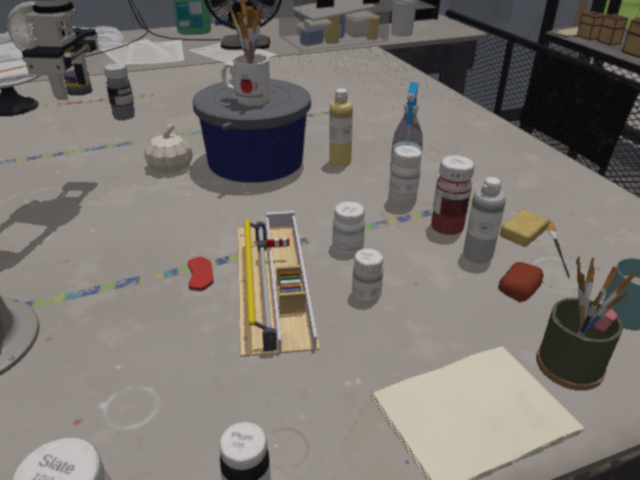

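The chute runs right to left in the top image: end stop near (265,262), gate panel near (336,288), rack near (413,300), and the bar from (288,312) to (480,365). I'll zoom in to get accurate points.

Run:
```python
import cv2
t=cv2.imread("pics/top0.png")[235:385,240:510];cv2.imwrite("pics/t1.png",cv2.resize(t[:, :],None,fx=2.95,fy=2.95,interpolation=cv2.INTER_CUBIC))
t=cv2.imread("pics/side0.png")[205:357,225:375-25];cv2.imwrite("pics/s1.png",cv2.resize(t,None,fx=3.9,fy=3.9,interpolation=cv2.INTER_CUBIC))
```

```text
(no output)
```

View pics/t1.png

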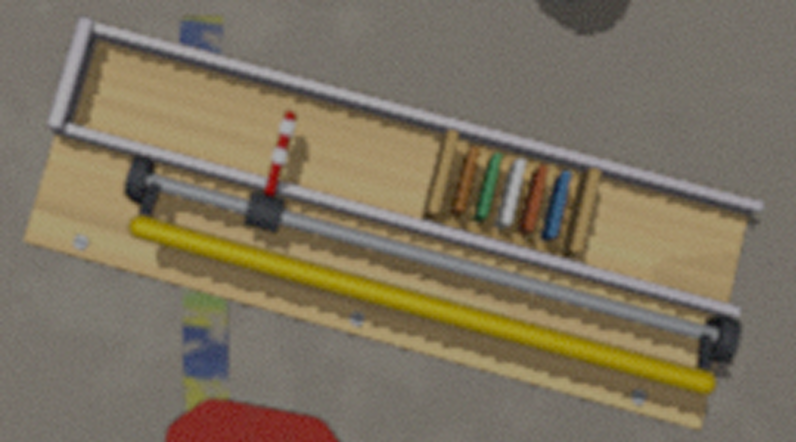

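View pics/s1.png

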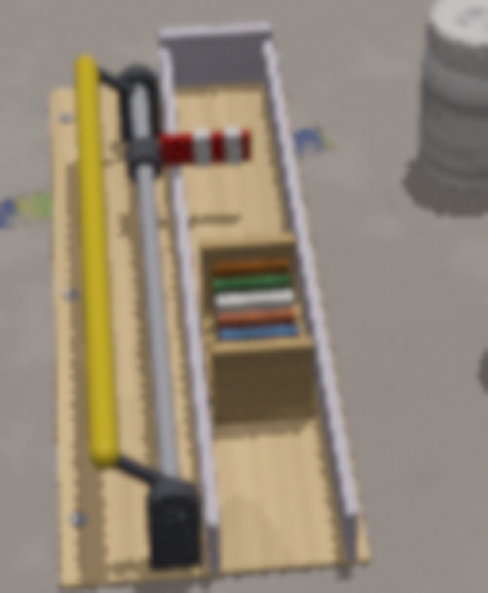

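Zoomed, the chute edges, bar ends and rack end boards are all clear. Top crop: wall ends (761,206) and (738,311), bar ends (135,226) and (712,383), rack boards near (450,133)/(431,214) and (598,170)/(585,256).

```bash
cat > h.py <<'E'
import numpy as np
from cell import robot, viewer
from scipy.optimize import least_squares
def proj(n,P):
    p=viewer.camera_params(n);T=np.linalg.inv(p["T"]);c=P@T[:3,:3].T+T[:3,3];u=c@p["K"].T;return u[:,:2]/u[:,2:]
def w(v,P): 
    P=np.asarray(P,float)/1000;c,s=np.cos(v[2]),np.sin(v[2])
    return np.c_[v[0]+c*P[:,0]-s*P[:,1],v[1]+s*P[:,0]+c*P[:,1],P[:,2]]
E
python3 - <<'E'
from h import *
tp=np.array([[761,206],[738,311],[135,226],[712,383],[290,115],[95,29],[72,129]])/2.95+[240,235]
tP=[[-245,-27.5,30],[-245,27.5,30],[63,68,56],[-235,68,56],[0,-9,47],[112,-25,38],[112,25,38]]
sp=np.array([[87,62],[105,460],[350,512],[210,517],[249,146]])/3.9+[225,205]
sP=[[63,68,56],[-235,68,56],[-245,-27.5,30],[-245,27.5,30],[0,-9,41]]
f=lambda v:np.r_[(proj("top",w(v,tP))-tp),(proj("side",w(v,sP))-sp)].ravel()
r=least_squares(f,[.35,.05,1.4],loss="soft_l1");print(r.x,np.degrees(r.x[2]));print(f(r.x).reshape(-1,2).round(1))
v=r.x
rp=np.array([[449,132],[431,215],[599,170],[584,256]])/2.95+[240,235]
g=lambda a:(proj("top",w(v,[[a[0]+40,a[1]-22,46],[a[0]+40,a[1]+22,46],[a[0]-40,a[1]-22,46],[a[0]-40,a[1]+22,46]]))-rp).ravel()
q=least_squares(g,[-100,0]);print(q.x,q.fun.round(1))
q=least_squares(lambda a:(proj("top",w([a[0],a[1],0],[[0,0,85]]))-[[338,181]]).ravel(),[.4,0,]);print("teal",q.x)
q=least_squares(lambda a:(proj("top",w([a[0],a[1],0],[[0,0,80]]))-[[438,208]]).ravel(),[.4,0,]);print("small",q.x)
E
```

```text
[0.54104486 0.03363612 1.33073431] 76.24545970875057
[[ 0.2  0.3]
 [ 0.3  0.4]
 [-2.7 -0.2]
 [ 1.2  1.1]
 [-0.  -0.8]
 [-2.   0.3]
 [-3.5 -2.4]
 [-1.  -0.5]
 [-0.1  1.9]
 [ 0.7  0.5]
 [ 0.8  2.3]
 [ 0.1 -0.1]]
[-120.22093766    0.61392132] [ 0.  -0.5 -1.1 -0.2  1.4  0.6 -0.3  0.1]
teal [0.68162522 0.03517949]
small [ 0.64525924 -0.11292789]
```

```bash
cat >> h.py <<'E'
from scipy.spatial.transform import Rotation as Ro
V=np.array([0.54104486,0.03363612,1.33073431])
def go(x,y,z,Vv=V):
    s=robot.observe();R=Ro.from_euler("xyz",s["tool_rot"]);G=Ro.from_euler("xyz",[np.pi,0,Vv[2]])
    d=R.inv().apply(w(Vv,[[x,y,z]])[0]-s["tool_pos"])*100
    print("delta cm",d.round(2),"dr",(R.inv()*G).as_rotvec(degrees=True).round(2),"t",s["time"],"F",s["contact_force"].round(1),"op",s["opening"])
    c=Ro.from_euler("z",-Vv[2]).apply(s["tool_pos"]-[Vv[0],Vv[1],0])*1000;print("chute pose",c.round(1),s["tool_rot"].round(3))
E
python3 -c "
from h import *
go(-180,32,200);go(-180,32,100)"
```

```text
delta cm [-48.01 -44.94   2.67] dr [-7.00e-02  4.00e-02  7.89e+01] t 0.1 F [-0.1 -0.4 -0.6] op 0.09135344368008813
chute pose [353.5 416.6 226.1] [-3.14  -0.     2.708]
delta cm [-48.01 -44.93  12.67] dr [-7.00e-02  4.00e-02  7.89e+01] t 0.1 F [-0.1 -0.4 -0.6] op 0.09135344368008813
chute pose [353.5 416.6 226.1] [-3.14  -0.     2.708]
```

>>> step_arm(
  increments=[
    {"delta_pos":[-4,-3.7,0],"dr":[0,0,7],"fingers":-0.33},
    {"delta_pos":[-8,-7.5,0],"dr":[0,0,14],"fingers":-0.33},
    {"delta_pos":[-12,-11.2,0],"dr":[0,0,21],"fingers":-0.33},
    {"delta_pos":[-16,-15,0],"dr":[0,0,28],"fingers":-0.33},
    {"delta_pos":[-20,-18.7,0],"dr":[0,0,35],"fingers":-0.33},
  ],
)

```text
time: 0.72
tool_pos: [0.3237, 0.221, 0.2266]
tool_rot: [3.142, 0.0, 2.093]
contact_force: [0.6, -0.2, 0.1]
opening: 0.0611
grip_force: 0.0
```

```bash
python3 -c "
from h import *
go(-180,32,200)"
```

```text
delta cm [-37.89  -5.26   2.66] dr [ 0.    0.   43.69] t 0.725 F [ 0.6 -0.2  0.1] op 0.061137994817594715
chute pose [130.3 255.6 226.6] [3.142 0.    2.093]
```

>>> step_arm(
  increments=[
    {"delta_pos":[-5,-0.7,0],"dr":[0,0,7],"fingers":-0.33},
    {"delta_pos":[-10,-1.4,0],"dr":[0,0,14],"fingers":-0.33},
    {"delta_pos":[-15,-2.1,0],"dr":[0,0,21],"fingers":-0.33},
    {"delta_pos":[-20,-2.8,0],"dr":[0,0,28],"fingers":-0.33},
    {"delta_pos":[-25,-3.5,0],"dr":[0,0,35],"fingers":-0.33},
  ],
)

```text
time: 1.35
tool_pos: [0.419, -0.0127, 0.2266]
tool_rot: [-3.141, -0.0, 1.482]
contact_force: [1.2, 0.6, -0.0]
opening: 0.061
grip_force: 0.0
```

```bash
python3 -c "
from h import *
go(-180,32,100)"
```

```text
delta cm [-11.61   5.87  12.65] dr [-0.01 -0.02  8.65] t 1.35 F [ 1.2  0.6 -0. ] op 0.060979484446593325
chute pose [-74.1 107.5 226.6] [-3.141 -0.     1.482]
```

>>> step_arm(
  increments=[
    {"delta_pos":[-4,2,0],"dr":[0,0,4],"fingers":-0.33},
    {"delta_pos":[-8,4,1],"dr":[0,0,8.6],"fingers":-0.33},
    {"delta_pos":[-11.6,5.9,4],"dr":[0,0,8.6],"fingers":-0.33},
    {"delta_pos":[-11.6,5.9,8],"dr":[0,0,8.6],"fingers":-0.33},
    {"delta_pos":[-11.6,5.9,11],"dr":[0,0,8.6],"fingers":-0.33},
  ],
)

```text
time: 1.98
tool_pos: [0.467, -0.132, 0.1147]
tool_rot: [-3.139, -0.001, 1.335]
contact_force: [-0.6, -0.3, -0.6]
opening: 0.061
grip_force: 0.0
```

Run:
```python
from h import *
import cv2
go(-178,32,70)
a=viewer.read_camera("wrist");b=viewer.read_camera("top")[225:405,330:530];c=viewer.read_camera("side")[180:380,200:400]
p=lambda i:cv2.resize(i,(400,300 if i.shape[0]==480 else int(i.shape[0]*400/i.shape[1])))
ims=[p(a),p(b),]
m=np.zeros((600,800,3),np.uint8)
m[:300,:400]=p(a);m[:360,400:]=p(b);m[300:600,:300]=cv2.resize(c,(300,300))
cv2.imwrite("pics/m1.png",m[:,:,::-1])
```

```text
delta cm [0.04 0.06 4.47] dr [-0.13 -0.03  0.23] t 1.975 F [-0.6 -0.3 -0.6] op 0.06104345888755696
chute pose [-178.4   32.5  114.7] [-3.139e+00 -1.000e-03  1.335e+00]
```

View pics/m1.png

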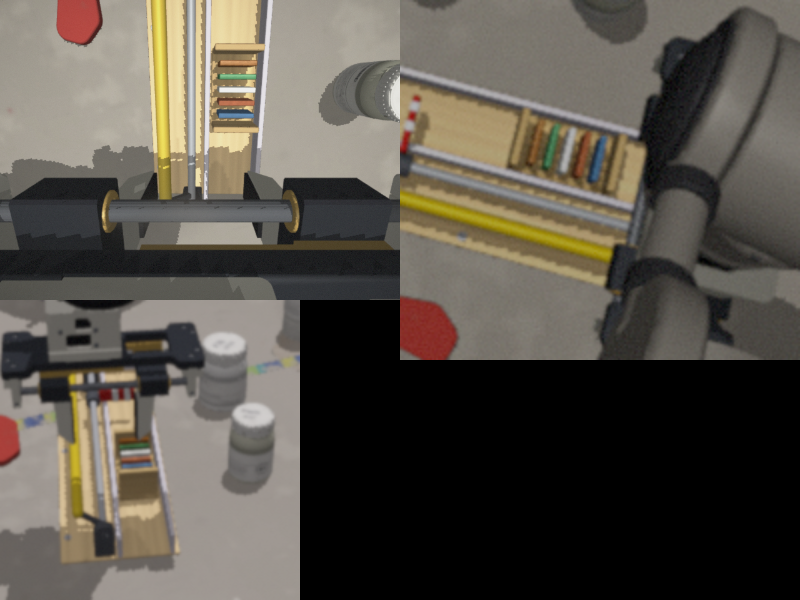

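Mosaic: the left finger hangs over the bar (bar at wrist-view ~(162,100)) and the right finger over the channel behind the rack (rear board ~(232,128)). I'll check the predicted wrist projection against these.

Run:
```python
from h import *
P=[]
for y,z in((68,56),(43,40),(-27.5,30)):
    for x in(-100,-60,-20,20): P.append([x,y,z])
print((proj("wrist",w(V,P))*.625).round(0))
print((proj("wrist",w(V,[[-160,22,46],[-160,-22,46],[-80,22,46],[-80,-22,46]]))*.625).round(0))
```

```text
[[160.  73.]
 [158.  22.]
 [156. -35.]
 [153. -99.]
 [190.  74.]
 [189.  26.]
 [189. -27.]
 [189. -85.]
 [263.  74.]
 [267.  29.]
 [270. -22.]
 [274. -77.]]
[[212. 138.]
 [257. 139.]
 [213.  50.]
 [263.  50.]]
```

Lateral alignment agrees to about 1 mm, and the rack sits about 5 mm further downstream than estimated, which is safe. Now I press down.

>>> step_arm(
  increments=[
    {"delta_pos":[0,0,2],"dr":[0,0,0.2],"fingers":-0.33},
    {"delta_pos":[0,0,4],"dr":[0,0,0.2],"fingers":-0.33},
    {"delta_pos":[0,0,5],"dr":[0,0,0.2],"fingers":-0.33},
    {"delta_pos":[0,0,6],"dr":[0,0,0.2],"fingers":-0.33},
    {"delta_pos":[0,0,6.6],"dr":[0,0,0.2],"fingers":-0.33},
  ],
)

```text
time: 2.75
tool_pos: [0.4685, -0.132, 0.0511]
tool_rot: [3.14, 0.0, 1.333]
contact_force: [0.2, -0.5, 2.4]
opening: 0.061
grip_force: 1.2
```

>>> step_arm(
  increments=[
    {"delta_pos":[0,0,0.5],"dr":[0,0,0],"fingers":-0.33},
    {"delta_pos":[0,0,1],"dr":[0,0,0],"fingers":-0.33},
    {"delta_pos":[0,0,1.4],"dr":[0,0,0],"fingers":-0.33},
    {"delta_pos":[0,0,1.8],"dr":[0,0,0],"fingers":-0.33},
    {"delta_pos":[0,0,1.8],"dr":[0,0,0],"fingers":-0.33},
  ],
)

```text
time: 3.38
tool_pos: [0.4679, -0.1317, 0.0325]
tool_rot: [3.141, -0.0, 1.332]
contact_force: [1.6, -0.8, 3.5]
opening: 0.0611
grip_force: 1.5
```

Run:
```python
from h import *
import cv2
go(22,32,31)
a=viewer.read_camera("wrist");b=viewer.read_camera("top")[225:375,240:440];c=viewer.read_camera("side")[190:340,225:375]
m=np.zeros((600,800,3),np.uint8)
m[:300,:400]=cv2.resize(a,(400,300));m[:300,400:]=cv2.resize(b,(400,300));m[300:600,:300]=cv2.resize(c,(300,300))
cv2.imwrite("pics/m2.png",m[:,:,::-1])
```

```text
delta cm [20.    0.    0.15] dr [ 0.01 -0.    0.1 ] t 3.375 F [ 1.6 -0.8  3.5] op 0.061073065683143496
chute pose [-178.    31.7   32.5] [ 3.141 -0.     1.332]
```

View pics/m2.png

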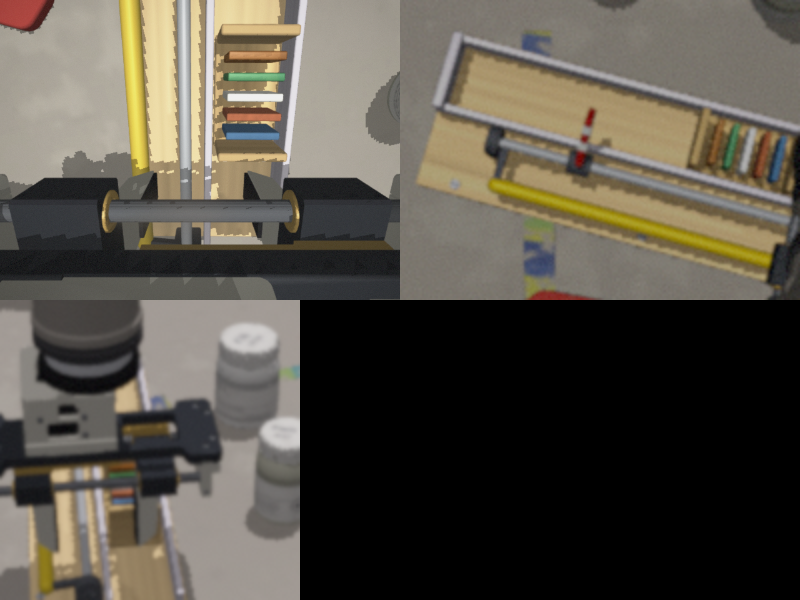

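Top crop: the bar has lowered (490,185) and the panel stands with its tip at (591,110). Before pushing, I'll check the gate angle and the height of the gripper's cross rod over the gate.

Run:
```python
from h import *
for q in(.8,.9,1.0,1.1,1.2):
    f=lambda y,z:[0,43+y*np.cos(q)+z*np.sin(q),36-y*np.sin(q)+z*np.cos(q)]
    b=[63,43+32*np.cos(.663-q),36+32*np.sin(.663-q)]
    print(q,((proj("top",w(V,[f(-52,14),f(-52,-4),b]))-[240,225])*2+[400,0]).round(1).tolist(), np.round(f(-52,14),0),np.round(f(-52,-4),0),np.round(b,0))
p=viewer.camera_params("wrist");K=p["K"];T=p["T"]
s=robot.observe();R=Ro.from_euler("xyz",s["tool_rot"]).as_matrix()
print("cam in tool",R.T@(T[:3,3]-s["tool_pos"]),"\n",R.T@T[:3,:3],K[0,0])
for nm,l,r,row in(("rod",107,297,211),("carrier",122,278,240),("tips",150,250,178)):
    for L in(.061,.08):
        d=K[0,0]*L/((r-l)/.625);u=np.linalg.inv(K)@[(l+r)/2/.625,row/.625,1]*d
        print(nm,L,R.T@(T[:3,:3]@u+T[:3,3]-s["tool_pos"]))
```

```text
0.8 [[587.5, 123.3], [592.1, 108.4], [486.5, 184.2]] [ 0. 17. 83.] [ 0.  4. 71.] [63. 75. 32.]
0.9 [[585.7, 129.4], [590.8, 112.5], [487.1, 183.7]] [ 0. 22. 85.] [ 0.  8. 74.] [63. 74. 28.]
1.0 [[583.8, 135.9], [589.4, 117.2], [487.8, 182.9]] [ 0. 27. 87.] [ 0. 12. 78.] [63. 73. 25.]
1.1 [[581.9, 142.7], [587.8, 122.4], [488.5, 181.6]] [ 0. 32. 89.] [ 0. 16. 81.] [63. 72. 22.]
1.2 [[579.9, 149.8], [586.1, 128.1], [489.4, 180.0]] [ 0. 37. 90.] [ 0. 20. 83.] [63. 70. 20.]
cam in tool [ 0.07493583  0.00039707 -0.15780325] 
 [[-7.07769461e-04 -9.61697495e-01 -2.74112069e-01]
 [ 9.99999745e-01 -6.55666008e-04 -2.81698370e-04]
 [ 9.11826506e-05 -2.74112199e-01  9.61697715e-01]] 387.5611837122061
rod 0.061 [ 0.03352906  0.00090574 -0.08874074]
rod 0.08 [ 0.02063188  0.00106418 -0.06722947]
carrier 0.061 [ 0.01359966  0.00022712 -0.07679709]
carrier 0.08 [-0.00550504  0.00017418 -0.05156566]
tips 0.061 [ 0.01562281  0.00015674 -0.02106671]
tips 0.08 [-2.85173212e-03  8.18873963e-05  2.15233591e-02]
```

Gate angle is roughly 0.85–0.95. I'll press about 3.5 mm more for margin, which still leaves clearance above the gate, then start the push.

>>> step_arm(
  increments=[
    {"delta_pos":[0,0,0.2],"dr":[0,0,0],"fingers":-0.33},
    {"delta_pos":[0,0,0.35],"dr":[0,0,0],"fingers":-0.33},
    {"delta_pos":[0.5,0,0.35],"dr":[0,0,0],"fingers":-0.33},
    {"delta_pos":[1.2,0,0.35],"dr":[0,0,0],"fingers":-0.33},
    {"delta_pos":[2,0,0.35],"dr":[0,0,0],"fingers":-0.33},
  ],
)

```text
time: 4.15
tool_pos: [0.4735, -0.1129, 0.0296]
tool_rot: [3.139, 0.001, 1.333]
contact_force: [2.2, -6.1, 2.8]
opening: 0.0611
grip_force: 3.4
```

>>> step_arm(
  increments=[
    {"delta_pos":[0.8,0,0],"dr":[0,0,0],"fingers":-0.33},
    {"delta_pos":[1.6,0,0],"dr":[0,0,0],"fingers":-0.33},
    {"delta_pos":[2.4,0,0],"dr":[0,0,0],"fingers":-0.33},
    {"delta_pos":[3.2,0,0],"dr":[0,0,0],"fingers":-0.33},
    {"delta_pos":[4,0,0],"dr":[0,0,0],"fingers":-0.33},
  ],
)

```text
time: 4.78
tool_pos: [0.4831, -0.074, 0.0296]
tool_rot: [3.139, 0.001, 1.333]
contact_force: [3.9, -6.4, 3.3]
opening: 0.061
grip_force: 3.7
```

Run:
```python
from h import *
import cv2
go(22,32,29)
a=viewer.read_camera("wrist");b=viewer.read_camera("top")[225:375,240:440];c=viewer.read_camera("side")[190:340,225:375]
m=np.zeros((600,800,3),np.uint8)
m[:300,:400]=cv2.resize(a,(400,300));m[:300,400:]=cv2.resize(b,(400,300));m[300:600,:300]=cv2.resize(c,(300,300))
cv2.imwrite("pics/m3.png",m[:,:,::-1])
```

```text
delta cm [14.04 -0.1   0.04] dr [0.16 0.07 0.14] t 4.775 F [ 3.9 -6.4  3.3] op 0.06100268935871545
chute pose [-118.4   30.7   29.6] [3.139e+00 1.000e-03 1.333e+00]
```

View pics/m3.png

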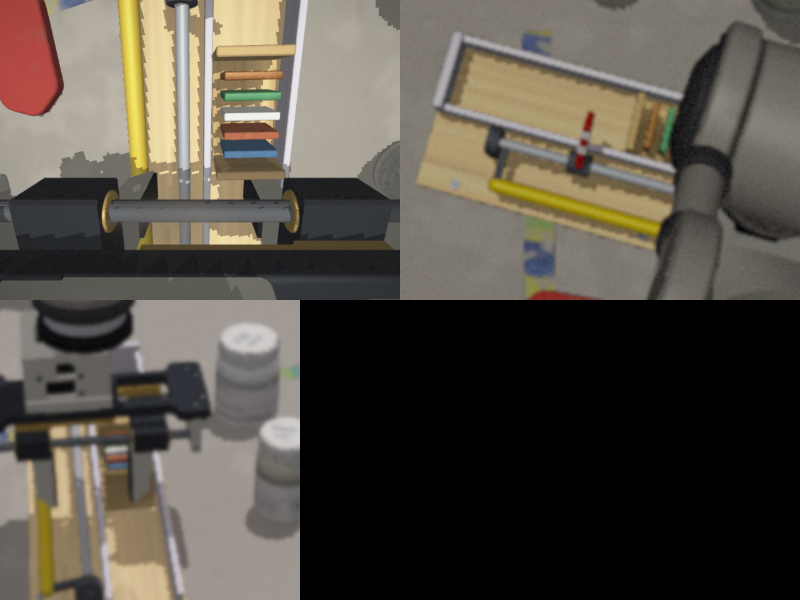

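The rack is moving and the gate is up. I'll continue, pressing slightly deeper.

>>> step_arm(
  increments=[
    {"delta_pos":[0,-0.05,0.15],"dr":[0,0,0],"fingers":-0.33},
    {"delta_pos":[0.8,-0.1,0.15],"dr":[0,0,0],"fingers":-0.33},
    {"delta_pos":[1.6,-0.1,0.15],"dr":[0,0,0],"fingers":-0.33},
    {"delta_pos":[2.4,-0.1,0.15],"dr":[0,0,0],"fingers":-0.33},
    {"delta_pos":[3.2,-0.1,0.15],"dr":[0,0,0],"fingers":-0.33},
  ],
)

```text
time: 5.55
tool_pos: [0.4899, -0.0432, 0.0283]
tool_rot: [3.138, 0.002, 1.333]
contact_force: [3.3, -8.5, 4.0]
opening: 0.0615
grip_force: 4.8
```

>>> step_arm(
  increments=[
    {"delta_pos":[0.8,0,0],"dr":[0,0,0],"fingers":-0.33},
    {"delta_pos":[1.6,0,0],"dr":[0,0,0],"fingers":-0.33},
    {"delta_pos":[2.4,0,0],"dr":[0,0,0],"fingers":-0.33},
    {"delta_pos":[3.2,0,0],"dr":[0,0,0],"fingers":-0.33},
    {"delta_pos":[4,0,0],"dr":[0,0,0],"fingers":-0.33},
  ],
)

```text
time: 6.18
tool_pos: [0.4993, -0.0043, 0.0283]
tool_rot: [3.138, 0.001, 1.333]
contact_force: [3.7, -9.5, 5.1]
opening: 0.0609
grip_force: 5.0
```

Run:
```python
from h import *
import cv2
go(22,32,28.5)
a=viewer.read_camera("wrist");b=viewer.read_camera("top")[225:375,240:440];c=viewer.read_camera("side")[190:340,225:375]
m=np.zeros((600,800,3),np.uint8)
m[:300,:400]=cv2.resize(a,(400,300));m[:300,400:]=cv2.resize(b,(400,300));m[300:600,:300]=cv2.resize(c,(300,300))
cv2.imwrite("pics/m4.png",m[:,:,::-1])
```

```text
delta cm [ 6.88 -0.03 -0.03] dr [0.19 0.08 0.13] t 6.175 F [ 3.7 -9.5  5.1] op 0.06088767908236341
chute pose [-46.8  31.6  28.3] [3.138e+00 1.000e-03 1.333e+00]
```

View pics/m4.png

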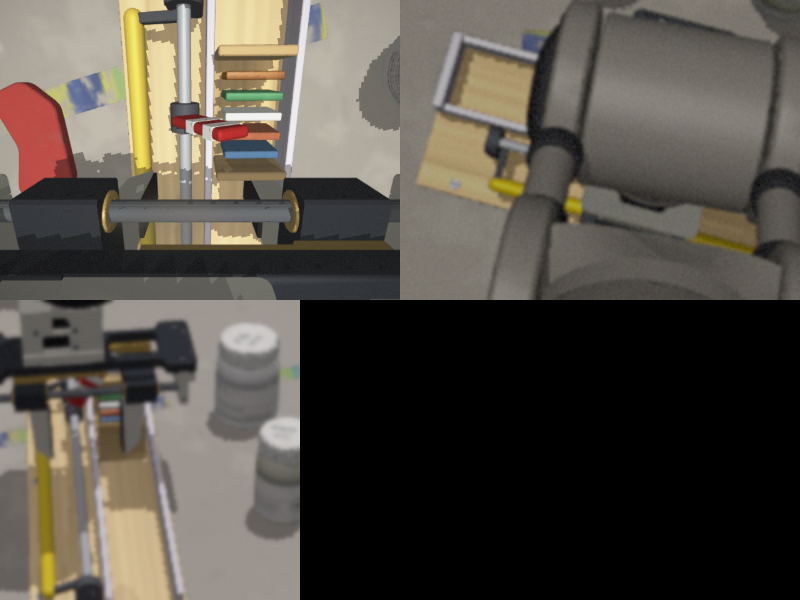

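The wrist view shows the panel standing beside the rack, with its near tip corner at about (246,131). I'll check the angle from it.

Run:
```python
from h import *
for q in(.8,.9,1.0,1.1,1.2,1.3):
    f=lambda x,y,z:[x,43+y*np.cos(q)+z*np.sin(q),36-y*np.sin(q)+z*np.cos(q)]
    P=[f(x,-52,z) for x in(-3,3) for z in(14,-4)]
    print(q,(proj("wrist",w(V,P))*.625).round(0).tolist(),np.round(P[0],0),np.round(P[1],0))
P=[[-46.8+9.5,y,28.3] for y in(1.1,63)]; print((proj("wrist",w(V,P))*.625).round(0))
```

```text
0.8 [[233.0, 151.0], [256.0, 144.0], [234.0, 138.0], [257.0, 132.0]] [-3. 17. 83.] [-3.  4. 71.]
0.9 [[223.0, 153.0], [250.0, 146.0], [223.0, 140.0], [251.0, 134.0]] [-3. 22. 85.] [-3.  8. 74.]
1.0 [[212.0, 154.0], [243.0, 148.0], [212.0, 141.0], [244.0, 135.0]] [-3. 27. 87.] [-3. 12. 78.]
1.1 [[199.0, 155.0], [235.0, 150.0], [199.0, 142.0], [235.0, 137.0]] [-3. 32. 89.] [-3. 16. 81.]
1.2 [[187.0, 156.0], [225.0, 151.0], [187.0, 142.0], [226.0, 138.0]] [-3. 37. 90.] [-3. 20. 83.]
1.3 [[174.0, 156.0], [215.0, 153.0], [173.0, 142.0], [215.0, 139.0]] [-3. 43. 90.] [-3. 25. 85.]
[[243. 175.]
 [155. 175.]]
```

q is about 0.95: the panel edge is at y≈10 and the finger's inner face at y≈0, so it clears by about 9 mm. Continuing slowly.

>>> step_arm(
  increments=[
    {"delta_pos":[0.8,0,0.05],"dr":[0,0,0],"fingers":-0.33},
    {"delta_pos":[1.6,0,0.05],"dr":[0,0,0],"fingers":-0.33},
    {"delta_pos":[2.4,0,0.05],"dr":[0,0,0],"fingers":-0.33},
    {"delta_pos":[3.2,0,0.05],"dr":[0,0,0],"fingers":-0.33},
    {"delta_pos":[4,0,0.05],"dr":[0,0,0],"fingers":-0.33},
  ],
)

```text
time: 6.95
tool_pos: [0.5089, 0.0343, 0.028]
tool_rot: [3.138, 0.002, 1.333]
contact_force: [4.3, -10.0, 7.1]
opening: 0.061
grip_force: 5.6
```

>>> step_arm(
  increments=[
    {"delta_pos":[0.5,0,0],"dr":[0,0,0],"fingers":-0.33},
    {"delta_pos":[1,0,0],"dr":[0,0,0],"fingers":-0.33},
    {"delta_pos":[1.5,0,0],"dr":[0,0,0],"fingers":-0.33},
    {"delta_pos":[2.0,0,0],"dr":[0,0,0],"fingers":-0.33},
    {"delta_pos":[2.2,0,0],"dr":[0,0,0],"fingers":-0.33},
  ],
)

```text
time: 7.58
tool_pos: [0.514, 0.0556, 0.028]
tool_rot: [3.138, 0.002, 1.333]
contact_force: [3.2, -11.9, 7.3]
opening: 0.0612
grip_force: 5.8
```

```bash
python3 -c "
from h import *
go(22,32,28.5)"
```

```text
delta cm [ 0.71 -0.05 -0.05] dr [0.2  0.09 0.14] t 7.575 F [  3.2 -11.9   7.3] op 0.061240214512878886
chute pose [14.9 31.5 28. ] [3.138e+00 2.000e-03 1.333e+00]
```

>>> step_arm(
  increments=[
    {"delta_pos":[0.15,0,0],"dr":[0,0,0],"fingers":-0.33},
    {"delta_pos":[0.3,0,0],"dr":[0,0,0],"fingers":-0.33},
    {"delta_pos":[0.4,0,0],"dr":[0,0,0],"fingers":-0.33},
    {"delta_pos":[0.5,0,0],"dr":[0,0,0],"fingers":-0.33},
    {"delta_pos":[0.5,0,0],"dr":[0,0,0],"fingers":-0.33},
  ],
)

```text
time: 8.2
tool_pos: [0.5152, 0.0603, 0.028]
tool_rot: [3.138, 0.002, 1.333]
contact_force: [3.6, -10.4, 7.1]
opening: 0.061
grip_force: 5.5
```

Run:
```python
from h import *
import cv2
go(22,32,28.5)
a=viewer.read_camera("wrist")
cv2.imwrite("pics/m5.png",a[:,:,::-1])
x=72
for x in(60,66,72):print(x,proj("wrist",w(V,[[x+40,-22,46],[x+40,22,46],[112,-10,38],[112,24,38]])).round(0).tolist())
```

```text
delta cm [ 0.22 -0.05 -0.05] dr [0.2  0.09 0.13] t 8.2 F [  3.6 -10.4   7.1] op 0.061005388660768795
chute pose [19.8 31.5 28. ] [3.138e+00 2.000e-03 1.333e+00]
60 [[476.0, 107.0], [348.0, 107.0], [437.0, 73.0], [341.0, 72.0]]
66 [[478.0, 89.0], [348.0, 89.0], [437.0, 73.0], [341.0, 72.0]]
72 [[480.0, 70.0], [349.0, 69.0], [437.0, 73.0], [341.0, 72.0]]
```

View pics/m5.png

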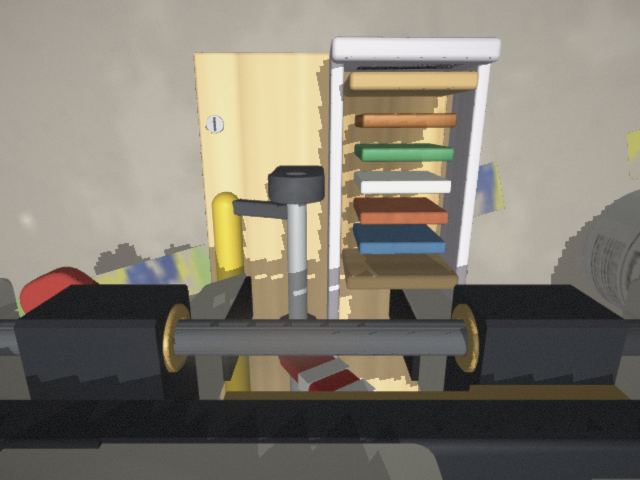

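Wrist view: the front board's edge is at row ~71, the stop face at row ~62, so about 4 mm remains. I'll push on until the force rises.

>>> step_arm(
  increments=[
    {"delta_pos":[0.1,0,0],"dr":[0,0,0],"fingers":-0.33},
    {"delta_pos":[0.2,0,0],"dr":[0,0,0],"fingers":-0.33},
    {"delta_pos":[0.25,0,0],"dr":[0,0,0],"fingers":-0.33},
    {"delta_pos":[0.3,0,0],"dr":[0,0,0],"fingers":-0.33},
    {"delta_pos":[0.35,0,0],"dr":[0,0,0],"fingers":-0.33},
  ],
)

```text
time: 8.88
tool_pos: [0.5159, 0.0636, 0.028]
tool_rot: [3.138, 0.002, 1.333]
contact_force: [4.0, -10.9, 7.5]
opening: 0.061
grip_force: 5.7
```

>>> step_arm(
  increments=[
    {"delta_pos":[0.05,0,0],"dr":[0,0,0],"fingers":-0.33},
    {"delta_pos":[0.1,0,0],"dr":[0,0,0],"fingers":-0.33},
    {"delta_pos":[0.15,0,0],"dr":[0,0,0],"fingers":-0.33},
    {"delta_pos":[0.2,0,0],"dr":[0,0,0],"fingers":-0.33},
    {"delta_pos":[0.2,0,0],"dr":[0,0,0],"fingers":-0.33},
  ],
)

```text
time: 9.5
tool_pos: [0.5161, 0.0644, 0.0281]
tool_rot: [3.139, 0.003, 1.332]
contact_force: [3.1, -17.0, 9.3]
opening: 0.0612
grip_force: 9.4
```

>>> step_arm(
  increments=[
    {"delta_pos":[0.05,0,0],"dr":[0,0,0],"fingers":-0.33},
    {"delta_pos":[0.1,0,0],"dr":[0,0,0],"fingers":-0.33},
    {"delta_pos":[0.1,0,0],"dr":[0,0,0],"fingers":-0.33},
    {"delta_pos":[0.1,0,0],"dr":[0,0,0],"fingers":-0.33},
    {"delta_pos":[0.1,0,0],"dr":[0,0,0],"fingers":-0.33},
  ],
)

```text
time: 10.12
tool_pos: [0.5161, 0.0645, 0.0281]
tool_rot: [3.139, 0.004, 1.332]
contact_force: [1.1, -21.9, 9.6]
opening: 0.0607
grip_force: 11.9
```

Run:
```python
from h import *
import cv2
go(-60,32,28.5)
a=viewer.read_camera("wrist")[20:320,300:520]
cv2.imwrite("pics/m6.png",cv2.resize(a[:,:,::-1],None,fx=2,fy=2))
```

```text
delta cm [-8.4  -0.05 -0.01] dr [0.14 0.25 0.09] t 10.125 F [  1.1 -21.9   9.6] op 0.06073941463553939
chute pose [24.  31.6 28.1] [3.139 0.004 1.332]
```

View pics/m6.png

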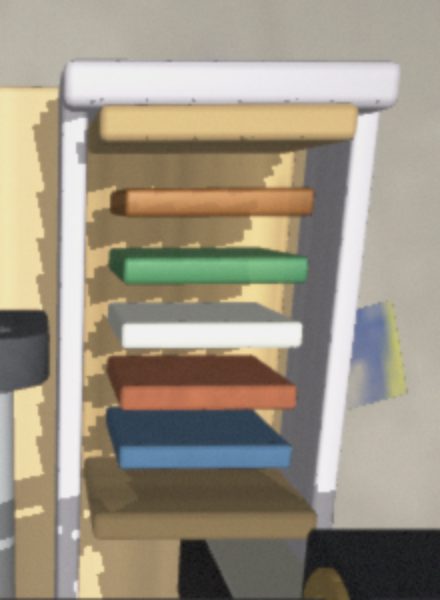

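The rack's front board sits flush against the stop, and the force rose to 22 N with no further motion, so it is home. I'll back off 3 mm and lift straight up to release the bar.

>>> step_arm(
  increments=[
    {"delta_pos":[-0.3,0,0],"dr":[0,0,0],"fingers":-0.33},
    {"delta_pos":[-0.6,0,0],"dr":[0,0,0],"fingers":-0.33},
    {"delta_pos":[-0.6,0,0],"dr":[0,0,0],"fingers":-0.33},
    {"delta_pos":[-0.6,0,-0.4],"dr":[0,0,0],"fingers":-0.33},
    {"delta_pos":[-0.6,0,-1],"dr":[0,0,0],"fingers":-0.33},
  ],
)

```text
time: 10.8
tool_pos: [0.5151, 0.0628, 0.0375]
tool_rot: [3.139, -0.001, 1.332]
contact_force: [6.2, -0.2, 1.6]
opening: 0.0611
grip_force: 2.4
```

>>> step_arm(
  increments=[
    {"delta_pos":[0,0,-0.8],"dr":[0,0,0],"fingers":-0.33},
    {"delta_pos":[0,0,-1.6],"dr":[0,0,0],"fingers":-0.33},
    {"delta_pos":[0,0,-2.4],"dr":[0,0,0],"fingers":-0.33},
    {"delta_pos":[0,0,-3.6],"dr":[0,0,0],"fingers":-0.33},
    {"delta_pos":[0,0,-5],"dr":[0,0,0],"fingers":-0.33},
  ],
)

```text
time: 11.42
tool_pos: [0.5135, 0.0625, 0.0879]
tool_rot: [-3.141, 0.0, 1.332]
contact_force: [1.0, 0.5, 0.5]
opening: 0.0613
grip_force: 0.0
```

>>> step_arm(
  increments=[
    {"delta_pos":[0,0,-3],"dr":[0,0,0],"fingers":-0.33},
    {"delta_pos":[0,0,-7],"dr":[0,0,0],"fingers":-0.33},
    {"delta_pos":[-5,0,-11],"dr":[0,0,0],"fingers":-0.33},
    {"delta_pos":[-10,0,-14],"dr":[0,0,0],"fingers":-0.33},
    {"delta_pos":[-15,0,-14],"dr":[0,0,0],"fingers":-0.33},
  ],
)

```text
time: 12.05
tool_pos: [0.4791, -0.085, 0.2306]
tool_rot: [3.136, 0.0, 1.333]
contact_force: [0.3, -0.4, 0.1]
opening: 0.061
grip_force: 0.0
```

Run:
```python
from h import *
import cv2
s=robot.observe();print(s["tool_pos"],s["contact_force"],s["time"])
m=np.zeros((480,800,3),np.uint8)
m[:300,:400]=cv2.resize(viewer.read_camera("wrist"),(400,300));m[:,400:]=cv2.resize(viewer.read_camera("side")[180:360,200:350],(400,480))
m[300:,:400]=cv2.resize(viewer.read_camera("top")[230:320,235:435],(400,180))
cv2.imwrite("pics/m7.png",m[:,:,::-1])
```

```text
[ 0.47910331 -0.08495088  0.23062994] [ 0.29025904 -0.41582834  0.12107955] 12.05
```

View pics/m7.png

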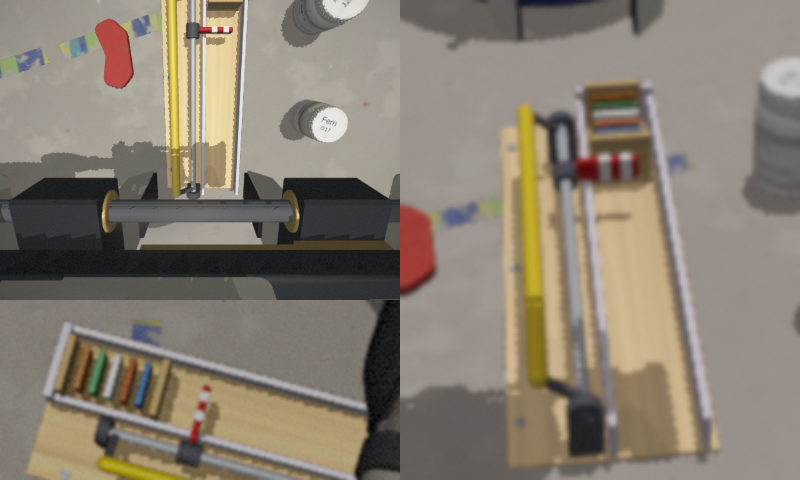

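The rack is home against the stop (bottom-left view, ~(65,365)), the gate is shut across the channel behind it (~(203,410)), and the jars and rib are undisturbed.

```bash
python3 -c "
from h import *
print(robot.hand_in())"
```

```text
the job is handed in; nothing more can be done
None
```

The rack is fully home against the end stop with the gate shut behind it, the jars and rib look undisturbed, and the job was handed in at about 12 s (no verdict was returned).

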